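# Block the beam, unlatch the guard gate and hold it wide

## Task

First stand the flat metal beam block, which lies on the small black riser, upright on one of its short thin ends in the middle of the low black pad in front of the laser's port, broad face squarely across the beam, and let go of it so that it stays standing. Then squeeze together the two tabs of the catch on the latch post, after that squeeze the two tabs of the catch on the gate, swing the gate out towards the robot past its detent, and hold it wide open, at least 70 degrees: finish while still holding the gate there with the fingers, because it swings back when let go. Leave the other loose things on the table where they stand.

Things in the scene. Friction and masses are not known exactly. Their poses are not given: they have to be found in the camera images.
- block: loose aluminium plate 96 mm long (its x) x 54 mm wide (y) x 16 mm thick (z), about 0.22 kg; origin at its centre. It starts flat, centre 32 mm up, centred to a few mm on a fixed black riser 50 x 26 x 24 mm (the 50 mm along the plate's length), overhanging it by 14 mm at each long side
- pad: fixed black rubber pad 100 (x) x 70 (y) x 4 mm; origin on the table under its centre. Its y axis is the beam's direction, level, away from the laser head, which is fixed to it: a grey box 90 mm wide, 100 mm tall, front face at pad y = -130 mm, port out to y = -118 mm, beam 65 mm up. The +y side is free. The upright block's z shall lie along the pad's y
- guard: fixed black pen, gate in its front; origin on the table; z up, y along the shut gate from latch post to hinge, -x the side the gate opens to. Latch post y = -190 to -67 mm, 40 mm deep; shut gate y = -55 to 130 mm, 24 mm thick; both 120 mm tall; walls behind, 116 mm. Above 134 mm rise only the four tabs and the detent (to 138 mm, x 0 to 100, y 110 to 160 mm)
- post_catch (a point): middle of the catch on the latch post, between its two tabs, 142 mm up; axes as guard. Each tab is an aluminium plate 24 mm (x) x 10 mm (y), standing from z = 122 to 165 mm; outer faces 48 mm apart at rest, 34 mm when squeezed fully together along y. A rib 14 mm high on the post stands between them
- gate_catch (a point): middle of the catch on the gate, between its two tabs, 142 mm up; axes as guard when shut, turning with the gate. It lies 150 mm from the hinge axis (which is on its +y side) and, shut, 105 mm from the post's catch. Tabs and sizes as on the post's catch
- gate_hinge (a point): a point on the gate's vertical hinge axis, at the height of the catches; does not turn with the gate; axes as guard
- post_tab_a (a joint): travel of the post catch's tab nearer the gate (m): 0 out, 0.007 squeezed fully in. About 3 N of friction; it stays where it is left. It carries a bolt that blocks the gate until it has moved about 0.004
- post_tab_b (a joint): travel of the post catch's other tab (m): 0 out, 0.007 fully in; about 3 N of friction, stays where it is left
- gate_tab_a (a joint): travel of the gate catch's tab nearer the post (m): 0 out, 0.007 squeezed fully in. Spring of 3 N rising to 6.5 N; springs out when let go. Its bolt holds the gate shut until it has moved about 0.004, so keep it squeezed until the gate has begun to move
- gate_tab_b (a joint): travel of the gate catch's tab nearer the hinge (m): 0 out, 0.007 fully in; the same spring
- gate (a joint): gate angle (rad): 0 shut, 1.4 at its open stop; opening is clockwise seen from above. A closing spring pulls by 0.8 N at the catch when shut, 1.3 N when wide; the detent resists with about 2 N more between 0.4 and 0.65 rad. Let go when wide, it swings back to the detent (0.9 to 0.65 rad) or shut
- mirror_post: loose black post with a round white mirror, 64 mm base, 147 mm tall, standing; origin at the centre of its underside
- lens_tube: loose short black tube, 31 mm across, 30 mm tall; origin at the centre of its underside
- lens_box: loose white and clear lens box 60 x 60 x 26 mm; origin at the centre of its underside
- clamp_fork: loose flat black two-pronged clamp 110 x 35 x 10 mm; origin on the table below its middle
- power_meter: loose meter head on a steel post, 56 mm base, 86 mm tall; origin at the centre of its underside
- post_holder: loose black post holder with a steel post, 52 mm base, 100 mm tall; origin at the centre of its underside
- driver: loose screwdriver 170 mm long lying along its x; origin on the table below it
Mind the look-alikes: they are no part of the job. Several things have the shape of the block; the one meant has the colours described above.

How it is judged (in metres and radians):
On the way, in this order (a step that is already met when the one before it is completed fails the run):
1. the beam block stands upright on its end on the pad, across the beam, let go (angle between the x axis of block and the z axis of pad, either way round below 0.1 rad and angle between the z axis of block and the y axis of pad, either way round below 0.3 rad and horizontal distance between block and pad below 0.022 m and height (world z) of block between 0.047 and 0.058 m and linear speed of block below 0.03 m/s and contact force between each of the arm, the fingers and block below 0.1 N), for 0.3 s.
2. both tabs of the post's catch are squeezed in (value of joint each of post_tab_a, post_tab_b above 0.0045 m), for 0.1 s.
3. then both tabs of the gate's catch are squeezed in, the gate still shut (value of joint each of gate_tab_a, gate_tab_b above 0.0045 m and value of joint gate below 0.15 rad), for 0.1 s.
4. the gate has swung past its detent (value of joint gate above 0.95 rad), for 0.05 s.
At the end, for the whole second after the job is handed in: Block stands free on its end (0.1 rad) within 22 mm of the pad's centre, broad face square to the beam (0.3 rad), untouched; gate still at 1.17 rad or more, fingers pressing on it by over 0.5 N; no bystander moved 30 mm (all of step 1 and value of joint gate above 1.17 rad and velocity of joint gate between -0.1 and 0.1 rad/s and contact force between the fingers and gate above 0.5 N); the arm keeps its last pose, push and grip.
It fails at once if a bystander was moved 30 mm or more (distance of any of mirror_post, lens_tube, lens_box, clamp_fork, power_meter, post_holder, driver from where it was at the start of the episode above 0.03 m).
It also fails if it takes over 61 s, if anything falls off the work surface, if the arm or the gripper's body presses on something with over 40 N, if the wrist force passes 120 N, or if a joint passes its speed limit or range.

## Robot

A 7-joint arm with a two-finger parallel gripper is mounted at the origin on the work surface. World frame = base frame: x ahead of the robot, y to its left, z up, the work surface at z = 0. Lengths are in mm, angles in degrees, forces in N, time in s.
With the tool pointing down it reaches from about 350 to 900 mm from the base axis. Payload 7.2 kg.
Tool frame: the origin (TCP) lies where the fingers leave the gripper's body, on its centre line; the fingertips stand 80 mm ahead of it and the grasp point (between the pads) lies 61 mm ahead of it; z points along the fingers, x is the direction in which the jaws open and shut, and the axes are right-handed (so a half turn about z gives the same grasp; the last joint's range is limited). The gripper opens to 88 mm and grips with 3 to 60 N. Pads are 20 mm wide; open, the fingers measure 115 mm over their backs; the gripper's body (75 mm by 178 mm) begins 61 mm behind the grasp point.
Start: joints at [71.952, 23.554, -0.728, 91.456, 0.321, 64.991, -4.71], TCP at [152.676, -606.066, 302.653] pointing down, gripper open.
Joint ranges: [-169.25, 169.25], [-16.82, 113.86], [-84.01, 82.57], [7.8, 145.47], [-59.2, 239.2], [7.22, 106.19], [-163.78, 163.78]. Speed limits (degrees/s): [136.94, 136.94, 172.46, 172.46, 180, 180, 180].

## Interface

Orientations are given as a 3x3 rotation matrix whose columns are the frame's x, y, z axes.
In Python, from bench import arm, snapshot, camera_params gives the robot as it stands.
- The arm moves only by the tool drive_tool, never from a script. Its argument "commands" is a list of rows, each a list of 7 numbers: the finger opening in cm, from 0 to 8.78, then the shift along the tool's x, y, z in cm, then the turn, a rotation vector about the tool's x, y, z in degrees. A call has 1 to 20 rows; each row is the pose to reach, as a shift and turn from the pose measured when the call began, along the tool's axes at that moment; what a row does not reach only later rows make up. A row lasts 1/8 s, in which the tool goes at most 62.5 mm and 10.7 degrees, less where a joint would pass 70% of its speed; a pose out of reach is approached as far as the arm can. A call with a gripper value outside its range is refused whole. The fingers move at their own pace and stop on an object; the grip force is fixed at half the most. Time passes only in rows, so rows that repeat a pose let the fingers close. It gives the time, the measured TCP pose, the force and the opening at its end, in the units of the state.
- arm.get_obs(): the state, without advancing time (a new reading comes with each control period).
- snapshot(name): name is "scene" or "side" or "wrist"; returns the picture (384x512x3 uint8, red, green, blue); there is no depth.
- camera_params(name): a dict with "K" (3x3 intrinsics, pixels), "cam_to_world" (4x4, takes a point from camera to world coordinates). Camera axes: x right, y down, z forward; pixel columns grow to the right and rows downward; lengths in mm; the calibration is good to about 2 mm. The wrist camera is an equidistant fisheye: a pixel r from the principal point sees the ray r / f radians off the axis. A picture is of the moment at which its call begins: read the wrist's pose just before it. camera_params takes no time and is no camera call; for the wrist camera it gives the pose at the moment of the call.
- arm.sign_off(): hands the job in, once; it reports no verdict.
The state is a dict: "t": time; "qpos": joint angles; "joint_velocities": joint speeds; "joint_torque": joint torques, N m; "tool_pos": TCP position; "ee_rot": TCP orientation; "wrist_force": force on the tool from outside, world axes, zero at the start; "torque": the same for the moment, N m; "opening": finger opening in mm.
Only numpy, scipy, OpenCV 4.12 (cv2) and the standard library are available. Lean on these libraries where they do the work, as an engineer would, in place of code of your own. Each camera call takes 0.05 s, during which the arm holds its last target.

## Working session

There is one attempt and no reset: what is moved stays moved. The work goes in short steps, Python scripts to look and compute and a tool call to move; the robot and the scene stay as the last step left them, time stands still between calls to the robot, and variables do not carry over. Pictures are saved under pics/ and viewed, and the job is handed in when it is done.

Besides the shell and the picture viewer there is one more tool, called after "Emit:" as name(argument=value, ...), one argument or row to a line, values as JSON. drive_tool: Moves the arm, as the interface text tells. Its arguments: {"type":"object","properties":{"commands":{"type":"array"}},"required":["commands"]}

```bash
mkdir -p pics; ls; python3 - <<'E'
from bench import arm, snapshot, camera_params
import cv2, numpy as np
o=arm.get_obs(); print({k:np.round(v,2).tolist() for k,v in o.items()})
for n in ["scene","side","wrist"]:
    p=camera_params(n); print(n,np.round(p["K"],1).tolist(),np.round(p["cam_to_world"],3).tolist())
    im=snapshot(n); cv2.imwrite(f"pics/{n}0.png",im[:,:,::-1])
    print(arm.get_obs()["t"])
E
```

```text
pics
{'t': 0.0, 'qpos': [71.95, 23.6, -0.73, 91.5, 0.32, 64.99, -4.71], 'joint_velocities': [-0.09, -0.02, -0.0, 0.02, 0.0, -0.11, -0.0], 'joint_torque': [0.0, -58.8, 0.64, -29.11, -0.05, 0.02, 0.0], 'tool_pos': [152.58, -605.7, 301.83], 'ee_rot': [[0.24, -0.97, -0.0], [-0.97, -0.24, 0.0], [-0.0, 0.0, -1.0]], 'wrist_force': [-0.46, 0.06, 0.32], 'torque': [0.03, 0.02, 0.03], 'opening': 87.75}
scene [[347.6, 0.0, 259.4], [0.0, 347.6, 195.4], [0.0, 0.0, 1.0]] [[0.31, 0.663, -0.681, 1186.907], [0.951, -0.219, 0.22, -195.871], [-0.003, -0.716, -0.698, 819.06], [0.0, 0.0, 0.0, 1.0]]
0.05
side [[365.4, 0.0, 259.1], [0.0, 365.4, 193.5], [0.0, 0.0, 1.0]] [[-0.961, -0.211, 0.181, 309.943], [-0.277, 0.678, -0.681, 781.358], [0.021, -0.704, -0.71, 903.577], [0.0, 0.0, 0.0, 1.0]]
0.1
wrist [[297.3, 0.0, 258.2], [0.0, 297.3, 193.6], [0.0, 0.0, 1.0]] [[0.244, -0.942, -0.232, 215.729], [-0.97, -0.237, -0.058, -590.273], [-0.0, 0.239, -0.971, 384.504], [0.0, 0.0, 0.0, 1.0]]
0.15
```

```bash
python3 - <<'E'
import cv2
for n in ["scene","side","wrist"]:
    im=cv2.imread(f"pics/{n}0.png"); cv2.imwrite(f"pics/{n}0b.png",cv2.resize(im,(800,600),interpolation=cv2.INTER_CUBIC))
E
```

```text
(no output)
```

View pics/scene0b.png

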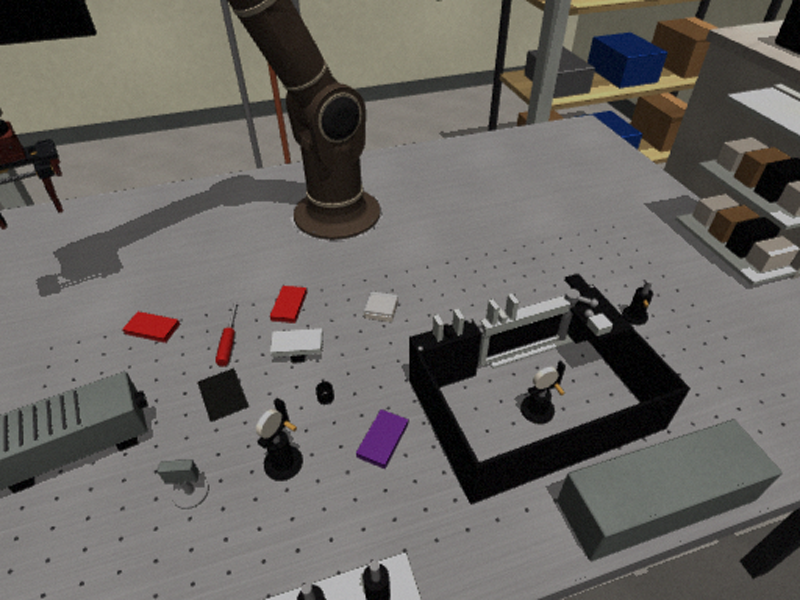

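View pics/side0b.png

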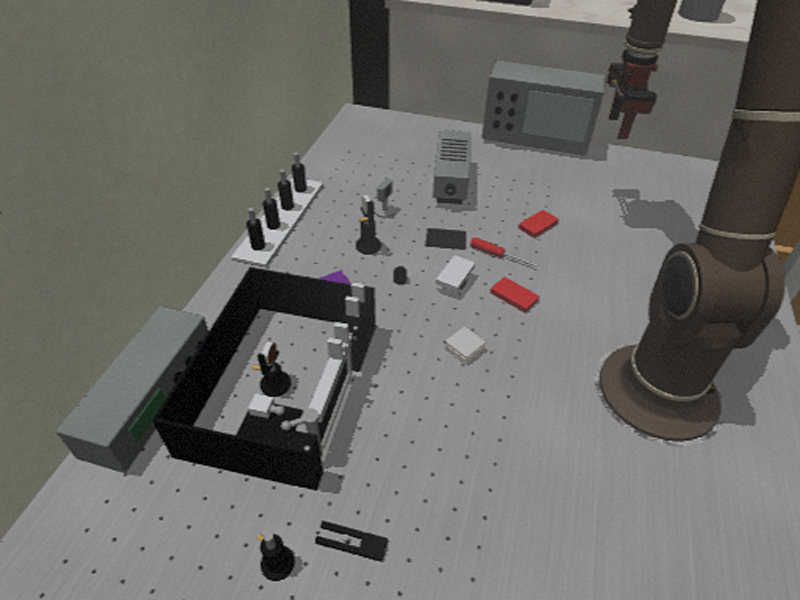

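View pics/wrist0b.png

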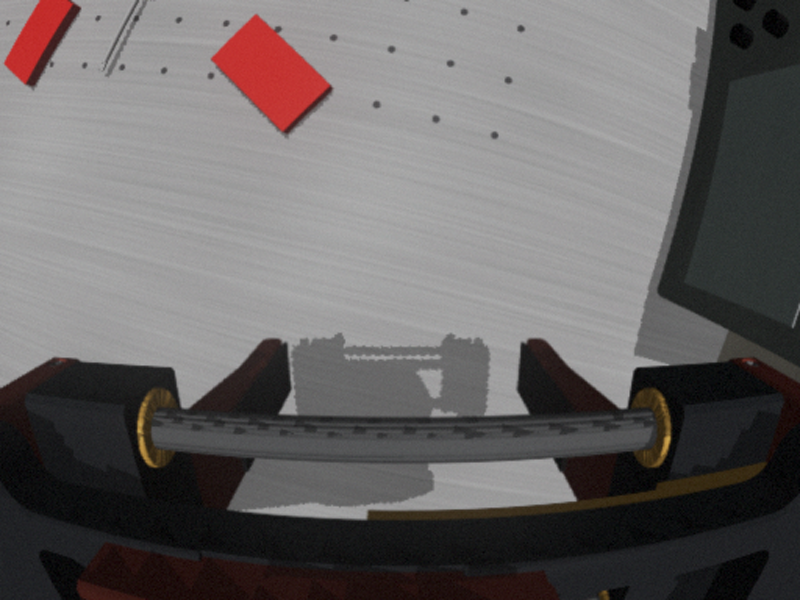

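```bash
cat > h.py <<'E'
from bench import arm, snapshot, camera_params
import cv2, numpy as np
def P(n): 
    p=camera_params(n); return np.array(p["K"]),np.array(p["cam_to_world"])
def ray(n,uv,prm=None):
    K,T=prm or P(n); u,v=uv
    x=(u-K[0,2])/K[0,0]; y=(v-K[1,2])/K[1,1]
    if n=="wrist":
        r=np.hypot(x,y); d=np.array([x/r*np.sin(r),y/r*np.sin(r),np.cos(r)]) if r>0 else np.array([0,0,1.])
    else: d=np.array([x,y,1.])
    d=T[:3,:3]@d; return T[:3,3],d/np.linalg.norm(d)
def plane(n,uv,z,prm=None):
    o,d=ray(n,uv,prm); return o+d*(z-o[2])/d[2]
def tri(l):
    A=np.zeros((3,3));b=np.zeros(3);rs=[ray(n,uv) for n,uv in l]
    for o,d in rs:
        M=np.eye(3)-np.outer(d,d);A+=M;b+=M@o
    p=np.linalg.solve(A,b); return p,[np.linalg.norm((np.eye(3)-np.outer(d,d))@(p-o)) for o,d in rs]
def proj(n,p,prm=None):
    K,T=prm or P(n); c=T[:3,:3].T@(np.array(p,float)-T[:3,3])
    if n=="wrist":
        r=np.hypot(c[0],c[1]); th=np.arctan2(r,c[2]); return K[:2,2]+K[0,0]*th*c[:2]/r
    return K[:2,2]+K[0,0]*c[:2]/c[2]
def crop(img,x0,y0,x1,y1,s,name):
    cv2.imwrite(name,cv2.resize(img[y0:y1,x0:x1],None,fx=s,fy=s,interpolation=cv2.INTER_CUBIC))
def quad(mask):
    cs,_=cv2.findContours(mask.astype(np.uint8),cv2.RETR_EXTERNAL,cv2.CHAIN_APPROX_NONE)
    c=max(cs,key=cv2.contourArea); return c
E
python3 - <<'E'
from h import *
im=cv2.imread("pics/scene0.png"); crop(im,60,170,220,290,5,"pics/sc_a.png"); crop(im,250,170,420,297,4.7,"pics/sc_b.png")
im=cv2.imread("pics/side0.png"); crop(im,250,100,360,210,5.4,"pics/si_a.png"); crop(im,140,160,270,290,4.6,"pics/si_b.png")
E
```

```text
(no output)
```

View pics/sc_a.png

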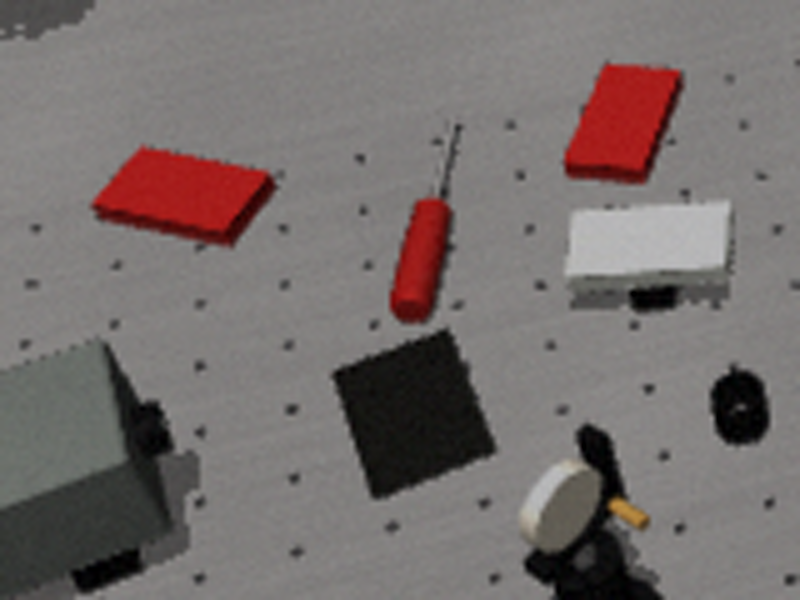

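View pics/sc_b.png

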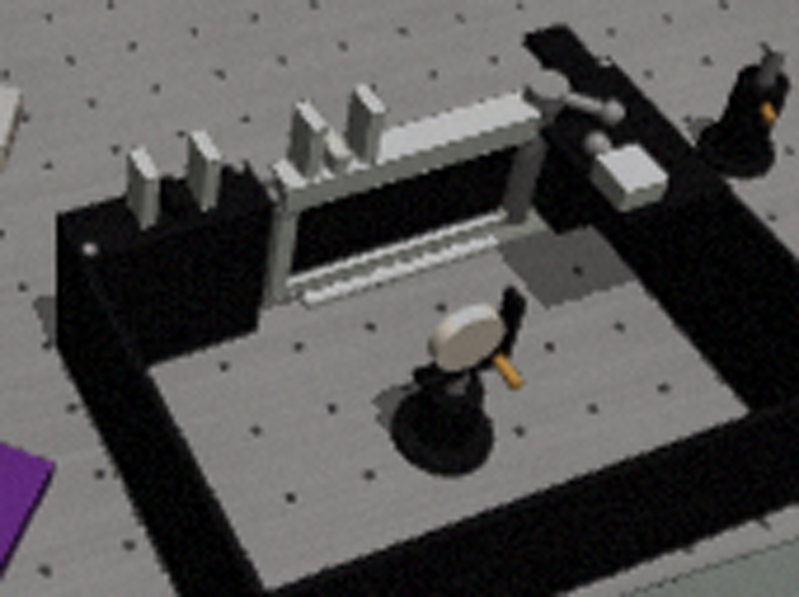

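View pics/si_a.png

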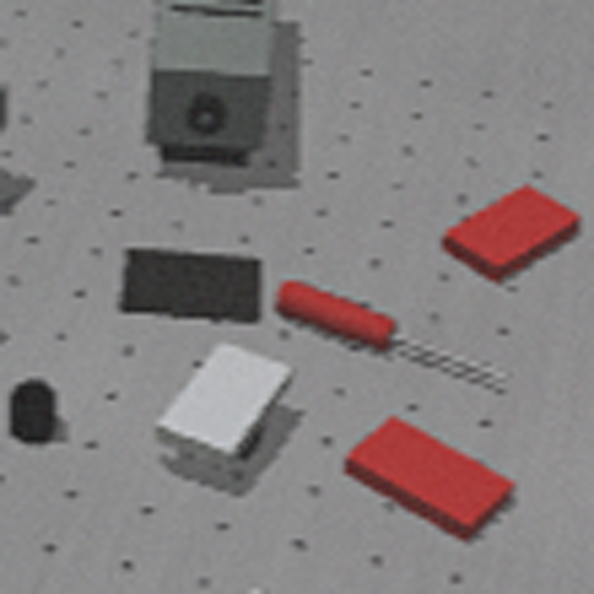

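View pics/si_b.png

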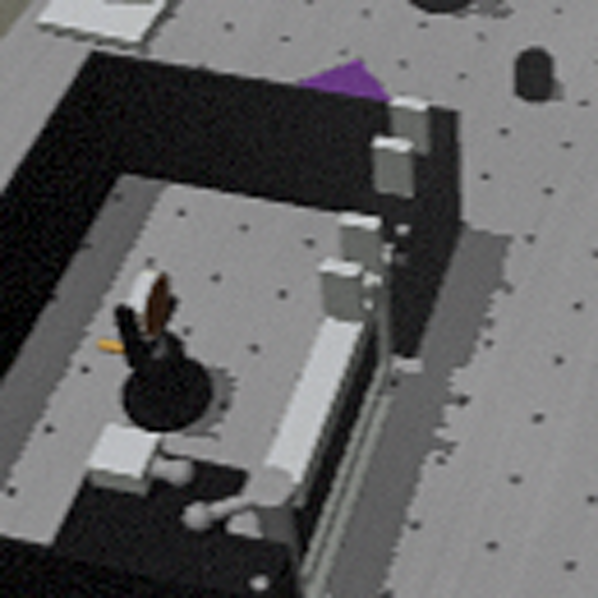

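```bash
python3 - <<'E'
from h import *
c=lambda x0,y0,s:(lambda p:((p[0]+.5)/s-.5+x0,(p[1]+.5)/s-.5+y0))
a=c(60,170,5);b=c(250,100,5.4);e=c(250,170,4.7);f=c(140,160,4.6)
print("block")
for n,m,L in (("scene",a,[(572,212),(731,201),(732,262),(568,276)]),("side",b,[(225,343),(292,372),(238,455),(158,430)])):
    q=np.array([plane(n,m(p),40)[:2] for p in L]); print(n,q.round(0).tolist(),q.mean(0).round(1),[round(float(np.linalg.norm(q[i]-q[i-1])),1) for i in range(4)],[round(float(np.degrees(np.arctan2(*(q[i]-q[i-1])[::-1]))),1) for i in range(4)])
print("pad")
for n,m,L in (("scene",a,[(333,375),(449,330),(496,452),(375,497)]),("side",b,[(125,249),(261,260),(258,322),(120,310)])):
    q=np.array([plane(n,m(p),4)[:2] for p in L]); print(n,q.round(0).tolist(),q.mean(0).round(1),[round(float(np.linalg.norm(q[i]-q[i-1])),1) for i in range(4)],[round(float(np.degrees(np.arctan2(*(q[i]-q[i-1])[::-1]))),1) for i in range(4)])
print("tabs")
for A,B in (((143,158),(410,103)),((204,138),(392,145)),((309,116),(360,222)),((367,99),(341,268))):
    print(plane("scene",e(A),165).round(1),plane("side",f(B),165).round(1),tri([("scene",e(A)),("side",f(B))]))
im=cv2.imread("pics/scene0.png"); crop(im,270,180,345,225,10.6,"pics/sc_c.png")
im=cv2.imread("pics/side0.png"); crop(im,205,175,240,235,10,"pics/si_c.png")
E
```

```text
block
scene [[415.0, -222.0], [436.0, -128.0], [485.0, -137.0], [466.0, -232.0]] [ 450.3 -179.6] [52.1, 96.8, 50.3, 96.4] [169.4, 77.3, -11.1, -101.7]
side [[462.0, -232.0], [413.0, -216.0], [430.0, -127.0], [484.0, -135.0]] [ 447.4 -177.4] [99.6, 51.4, 90.6, 54.7] [-103.0, 162.4, 79.0, -7.8]
pad
scene [[466.0, -375.0], [453.0, -307.0], [551.0, -290.0], [561.0, -357.0]] [ 507.9 -332.6] [96.3, 69.3, 99.8, 67.6] [-169.2, 101.0, 9.8, -81.9]
side [[562.0, -356.0], [463.0, -374.0], [451.0, -303.0], [548.0, -287.0]] [ 506.1 -330. ] [70.8, 100.5, 71.5, 98.5] [-78.3, -169.9, 100.1, 9.8]
tabs
[594.1  52.1 165. ] [596.8  53.6 165. ] (array([595.89114714,  52.62801373, 165.43194954]), [np.float64(1.396039335965206), np.float64(1.3960393359652383)])
[590.   90.5 165. ] [594.8  92.7 165. ] (array([593.17083431,  91.27760032, 165.87394606]), [np.float64(2.3601352903774697), np.float64(2.3601352903774098)])
[592.3 154.5 165. ] [590.8 159.4 165. ] (array([591.11036109, 156.35390393, 162.55790508]), [np.float64(1.119875273965009), np.float64(1.1198752739649447)])
[589.8 192.4 165. ] [588.6 196.5 165. ] (array([588.79289535, 194.07399974, 162.94001751]), [np.float64(0.9104776225419388), np.float64(0.9104776225419434)])
```

View pics/sc_c.png

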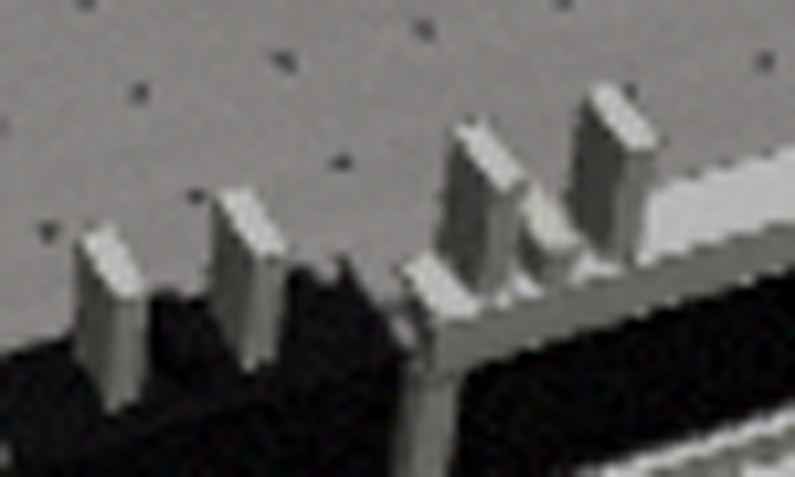

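View pics/si_c.png

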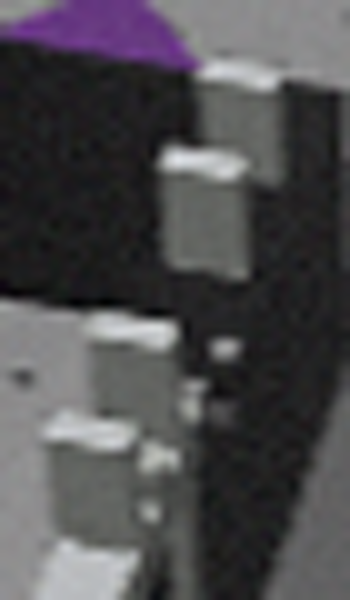

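```bash
python3 - <<'E'
from h import *
c=lambda x0,y0,s:(lambda p:((p[0]+.5)/s-.5+x0,(p[1]+.5)/s-.5+y0))
e=c(270,180,10.6);f=c(205,175,10)
T=[]
for A,B in (((112,262),(240,75)),((250,222),(203,162)),((490,157),(133,330)),((622,118),(91,430))):
    p,r=tri([("scene",e(A)),("side",f(B))]);T.append(p); print(p.round(1),np.round(r[0],1),plane("scene",e(A),165).round(1),plane("side",f(B),165).round(1))
T=np.array(T); pc=T[:2].mean(0);gc=T[2:].mean(0);print(pc,gc,gc-pc,np.degrees(np.arctan2(*(gc-pc)[:2][::-1])))
s=1.5625
g=lambda n,x,y,z:print(n,plane(n[:5] if n[:5]=="scene" else "side",(x/s,y/s),z).round(0))
g("scene driver butt",224,362,10);g("scene driver tip",236,305,3);g("scene mirror base",282,462,5);g("scene mirror top",270,425,125);g("scene lens tube",325,385,30);g("scene red1",152,326,16)
g("scene red2",289,303,16);g("scene box",381,305,26);g("scene purple",383,438,16);g("scene port",143,398,65);g("scene meter",180,468,80)
g("side mirror base",368,245,5);g("side tube",400,268,30);g("side driver butt",475,244,10);g("side hinge",300,425,134);g("scene hinge",575,299,134);g("side meter",383,190,80);g("side port",452,190,65)
g("scene postB end",412,340,120)
E
```

```text
[597.3  51.9 163.7] 0.8 [597.7  51.  165. ] [597.3  54.  165. ]
[595.3  89.5 163.9] 0.8 [595.4  88.6 165. ] [595.3  91.3 165. ]
[591.7 156.5 163.3] 0.4 [592.9 155.5 165. ] [591.3 158.3 165. ]
[589.5 194.5 163.9] 0.2 [590.3 193.8 165. ] [589.2 195.5 165. ]
[596.30007786  70.68116054 163.79673745] [590.60880577 175.52151024 163.62229437] [ -5.69127209 104.84034971  -0.17444308] 93.10725904057738
scene driver butt [ 437. -322.   10.]
scene driver tip [ 276. -286.    3.]
scene mirror base [ 683. -249.    5.]
scene mirror top [ 690. -249.  125.]
scene lens tube [ 568. -150.   30.]
scene red1 [ 299. -453.   16.]
scene red2 [ 320. -176.   16.]
scene box [397.   5.  26.]
scene purple [698. -79.  16.]
scene port [ 526. -451.   65.]
scene meter [ 692. -391.   80.]
side mirror base [ 681. -245.    5.]
side tube [ 574. -160.   30.]
side driver butt [ 429. -322.   10.]
side hinge [588. 350. 134.]
scene hinge [600. 319. 134.]
side meter [ 684. -376.   80.]
side port [ 521. -452.   65.]
scene postB end [590.   8. 120.]
```

```bash
cat > mv.py <<'E'
from h import *
from scipy.spatial.transform import Rotation as R
def pose(jaw_deg,lean_deg,G,back=61):
    """tool down with x at azimuth jaw_deg, then turned lean about own x; G grasp point"""
    a=np.radians(jaw_deg); x=np.array([np.cos(a),np.sin(a),0]); z=np.array([0,0,-1.]); y=np.cross(z,x)
    M=np.c_[x,y,z]@R.from_euler('x',lean_deg,degrees=True).as_matrix()
    return np.array(G,float)-back*M[:,2],M
def cmd(p,M,base=None):
    o=arm.get_obs() if base is None else base
    p0=np.array(o["tool_pos"]);M0=np.array(o["ee_rot"])
    d=M0.T@(p-p0)/10; r=R.from_matrix(M0.T@M).as_rotvec(degrees=True)
    return d.round(2).tolist()+r.round(1).tolist()
def st():
    o=arm.get_obs(); print("t",round(o["t"],2),"q",np.round(o["qpos"],1).tolist(),"p",np.round(o["tool_pos"],1).tolist(),"F",np.round(o["wrist_force"],1).tolist(),"op",round(float(o["opening"]),1)); print(np.round(o["ee_rot"],3).tolist()); return o
E
python3 - <<'E'
from mv import *
st()
for b in (190,):
    p,M=pose(-12,30,(449,-178.5,33),b); print(p.round(0),cmd(p,M))
E
```

```text
t 0.15 q [72.0, 23.6, -0.7, 91.5, 0.3, 65.0, -4.7] p [152.6, -605.8, 302.0] F [-0.1, 0.2, 0.5] op 87.6
[[0.244, -0.97, -0.0], [-0.97, -0.244, 0.001], [-0.001, 0.0, -1.0]]
[ 429. -271.  198.] [-25.65, -35.0, 10.47, 26.8, -16.6, -62.3]
```

Emit:
drive_tool(
  commands=[
    [8.7,-25.65,-35,10.4,26.8,-16.6,-62.3],
    [8.7,-25.65,-35,10.4,26.8,-16.6,-62.3],
    [8.7,-25.65,-35,10.4,26.8,-16.6,-62.3],
    [8.7,-25.65,-35,10.4,26.8,-16.6,-62.3],
    [8.7,-25.65,-35,10.4,26.8,-16.6,-62.3],
    [8.7,-25.65,-35,10.4,26.8,-16.6,-62.3],
    [8.7,-25.65,-35,10.4,26.8,-16.6,-62.3],
    [8.7,-25.65,-35,10.4,26.8,-16.6,-62.3],
    [8.7,-25.65,-35,10.4,26.8,-16.6,-62.3],
    [8.7,-25.65,-35,10.4,26.8,-16.6,-62.3],
    [8.7,-25.65,-35,10.4,26.8,-16.6,-62.3],
  ],
)

```text
t: 1.52
tool_pos: [428.6, -272.9, 198.6]
ee_rot: [[0.977, -0.183, 0.106], [-0.211, -0.847, 0.488], [0.001, -0.499, -0.867]]
wrist_force: [-0.2, -0.1, 0.7]
opening: 87.1
```

```bash
python3 - <<'E'
from mv import *
st()
p,M=pose(-12,30,(449,-178.5,33),61); print(p.round(0),cmd(p,M))
prm=P("wrist")
im=snapshot("wrist")[:,:,::-1].copy()
cv2.imwrite("pics/w1.png",cv2.resize(im,(800,600),interpolation=cv2.INTER_CUBIC))
a=np.radians(78)
for i,j in ((1,1),(1,-1),(-1,-1),(-1,1)):
    q=np.array([449,-178.5,40])+48*i*np.array([np.cos(a),np.sin(a),0])+27*j*np.array([-np.sin(a),np.cos(a),0]); print(proj("wrist",q,prm)*1.5625)
E
```

```text
t 1.52 q [62.2, 30.5, -28.5, 105.4, -15.3, 60.5, 32.5] p [428.6, -272.9, 198.6] F [-0.2, -0.1, 0.7] op 87.1
[[0.977, -0.183, 0.106], [-0.211, -0.847, 0.488], [0.001, -0.499, -0.867]]
[ 443. -208.   86.] [0.0, -0.1, 13.07, 0.1, -0.1, -0.1]
[359.31310011 219.96553797]
[445.19481608 219.71529497]
[450.16455899 373.0810381 ]
[355.38366345 373.40316125]
```

View pics/w1.png

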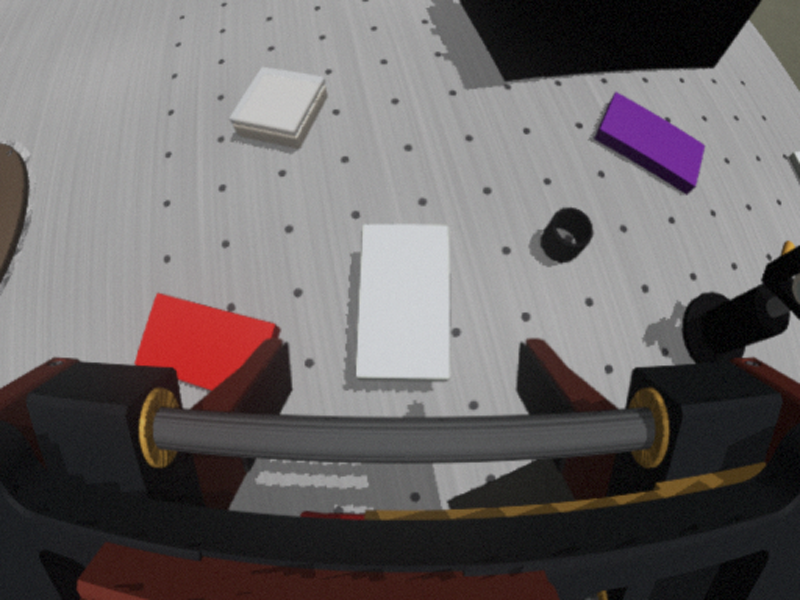

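```bash
python3 - <<'E'
from mv import *
q=np.array([plane("wrist",(x/1.5625,y/1.5625),40)[:2] for x,y in ((362,225),(449,225),(449,379),(357,378))])
print(q.round(1),q.mean(0),[np.degrees(np.arctan2(*(b-a)[::-1])) for a,b in ((q[3],q[0]),(q[2],q[1]),(q[0],q[1]),(q[3],q[2]))],[np.linalg.norm(q[i]-q[i-1]) for i in range(4)])
p,M=pose(-13,30,(449.5,-180.5,33),61); print(p.round(0),cmd(p,M))
E
```

```text
[[ 433.7 -129.5]
 [ 486.9 -140.9]
 [ 464.1 -234. ]
 [ 413.1 -222.4]] [ 449.44728434 -181.68960086] [np.float64(77.51367439283365), np.float64(76.22783154920035), np.float64(-12.115742686833089), np.float64(-12.809407214879553)] [np.float64(95.10322833018573), np.float64(54.45535560031457), np.float64(95.77449731258191), np.float64(52.30583897124123)]
[ 443. -210.   86.] [0.04, 0.09, 12.96, 0.0, 0.4, 0.7]
```

Emit:
drive_tool(
  commands=[
    [8.7,0,0.1,6,0,0,0.7],
    [8.7,0,0.1,11,0,0,0.7],
    [8.7,0,0.1,13,0,0,0.7],
    [8.7,0,0.1,13,0,0,0.7],
    [4,0,0.1,13,0,0,0.7],
    [4,0,0.1,13,0,0,0.7],
    [4,0,0.1,13,0,0,0.7],
    [4,0,0.1,13,0,0,0.7],
    [4,0,0.1,13,0,0,0.7],
  ],
)

```text
t: 2.7
tool_pos: [442.4, -210.5, 85.9]
ee_rot: [[0.975, -0.194, 0.107], [-0.222, -0.845, 0.487], [-0.005, -0.499, -0.867]]
wrist_force: [-1.7, -1.9, 5.5]
opening: 53.7
```

```bash
python3 - <<'E'
from mv import *
st()
im=snapshot("wrist")[:,:,::-1].copy()
cv2.imwrite("pics/w2.png",cv2.resize(im,(800,600),interpolation=cv2.INTER_CUBIC))
E
```

```text
t 2.7 q [56.7, 38.8, -28.8, 112.9, -15.3, 43.5, 31.2] p [442.4, -210.5, 85.9] F [-1.7, -1.9, 5.5] op 53.7
[[0.975, -0.194, 0.107], [-0.222, -0.845, 0.487], [-0.005, -0.499, -0.867]]
```

View pics/w2.png

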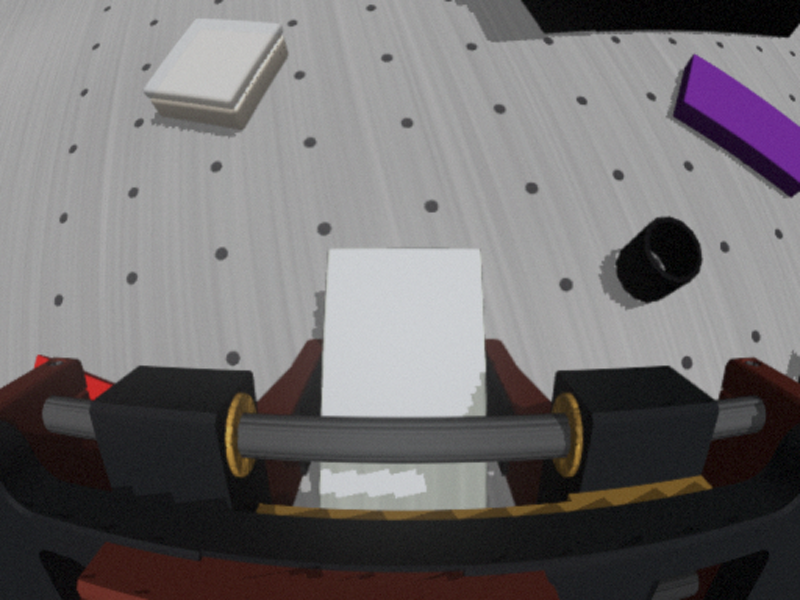

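```bash
python3 - <<'E'
from mv import *
o=arm.get_obs()
q=np.array([plane("wrist",(x/1.5625,y/1.5625),40) for x,y in ((328,248),(480,247))])
G=np.array(o["tool_pos"])+61*np.array(o["ee_rot"])[:,2]; print("G",G)
u=np.array([np.cos(np.radians(77)),np.sin(np.radians(77)),0]); print((q-G)@u)
up=np.array(o["ee_rot"]).T@np.array([0,0,15.]);print("up15",up.round(2))
p,M=pose(10.1,-60,(507,-331.3,53+80),61)
print(p,cmd(p,M))
E
```

```text
G [ 448.93770754 -180.84397112   32.97965229]
[47.65290066 48.11952558]
up15 [ -0.07  -7.48 -13.  ]
[ 497.73580557 -279.2911094   163.5       ] [6.88, 0.86, -9.49, -88.7, 6.9, -24.5]
```

Emit:
drive_tool(
  commands=[
    [4,0,-1.5,-2.6,0,0,0],
    [4,0,-4,-7,0,0,0],
    [4,0,-6.5,-11.3,0,0,0],
    [4,2,-5,-11,-10,0.8,-2.8],
    [4,4,-3,-10.5,-30,2.3,-8.3],
    [4,6.9,0.9,-9.5,-88.7,6.9,-24.5],
    [4,6.9,0.9,-9.5,-88.7,6.9,-24.5],
    [4,6.9,0.9,-9.5,-88.7,6.9,-24.5],
    [4,6.9,0.9,-9.5,-88.7,6.9,-24.5],
    [4,6.9,0.9,-9.5,-88.7,6.9,-24.5],
    [4,6.9,0.9,-9.5,-88.7,6.9,-24.5],
    [4,6.9,0.9,-9.5,-88.7,6.9,-24.5],
    [4,6.9,0.9,-9.5,-88.7,6.9,-24.5],
    [4,6.9,0.9,-9.5,-88.7,6.9,-24.5],
    [4,6.9,0.9,-9.5,-88.7,6.9,-24.5],
  ],
)

```text
t: 4.62
tool_pos: [497.7, -280.7, 164.0]
ee_rot: [[0.985, 0.085, 0.151], [0.174, -0.493, -0.852], [0.002, 0.866, -0.501]]
wrist_force: [-0.1, 0.4, -2.3]
opening: 53.8
```

```bash
python3 - <<'E'
from mv import *
st()
p,M=pose(10.1,-60,(507,-331.3,53),61)
print(p,cmd(p,M))
for n in ("side","scene"):
    im=snapshot(n)[:,:,::-1].copy(); cv2.imwrite(f"pics/{n}3.png",im)
    if n=="side": crop(im,230,70,390,190,5,"pics/si3.png")
    else: crop(im,50,140,250,290,4,"pics/sc3.png")
E
```

```text
t 4.62 q [-12.0, 34.6, 14.2, 126.6, 85.0, 51.1, -66.7] p [497.7, -280.7, 164.0] F [-0.1, 0.4, -2.3] op 53.8
[[0.985, 0.085, 0.151], [0.174, -0.493, -0.852], [0.002, 0.866, -0.501]]
[ 497.73580557 -279.2911094    83.5       ] [0.01, -7.04, 3.92, -0.0, 0.0, -0.2]
```

View pics/si3.png

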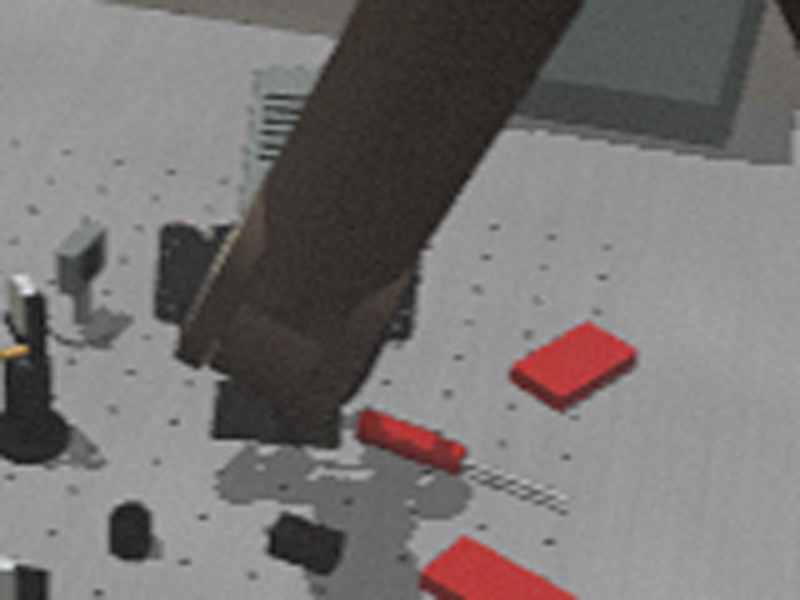

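View pics/sc3.png

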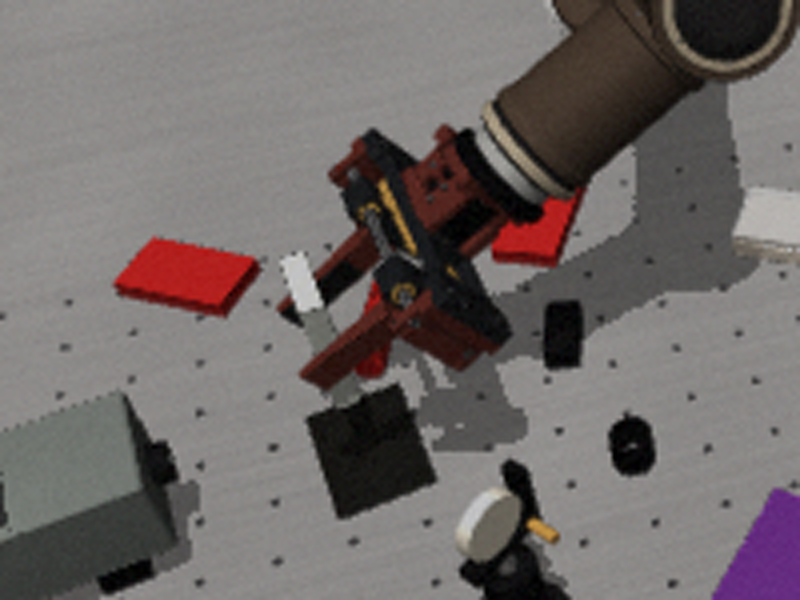

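Emit:
drive_tool(
  commands=[
    [4,0,-3,1.7,0,0,-0.2],
    [4,0,-5.5,3,0,0,-0.2],
    [4,0,-6.7,3.7,0,0,-0.2],
    [4,0,-7,3.9,0,0,-0.2],
    [4,0,-7,3.9,0,0,-0.2],
    [4,0,-7,3.9,0,0,-0.2],
  ],
)

```text
t: 5.48
tool_pos: [497.9, -279.5, 84.8]
ee_rot: [[0.985, 0.087, 0.152], [0.175, -0.492, -0.853], [0.0, 0.866, -0.5]]
wrist_force: [-0.7, -0.4, -0.8]
opening: 54.0
```

```bash
python3 - <<'E'
from mv import *
st()
im=snapshot("scene")[:,:,::-1].copy(); crop(im,90,180,210,270,6.6,"pics/sc4.png")
print("down 1mm",np.array(arm.get_obs()["ee_rot"]).T@np.array([0,0,-.1]))
E
```

```text
t 5.47 q [-11.4, 45.0, 13.1, 126.1, 91.0, 50.0, -79.1] p [497.9, -279.5, 84.8] F [-0.7, -0.4, -0.8] op 54.0
[[0.985, 0.087, 0.152], [0.175, -0.492, -0.853], [0.0, 0.866, -0.5]]
down 1mm [-2.28619921e-05 -8.66102064e-02  4.99867146e-02]
```

View pics/sc4.png

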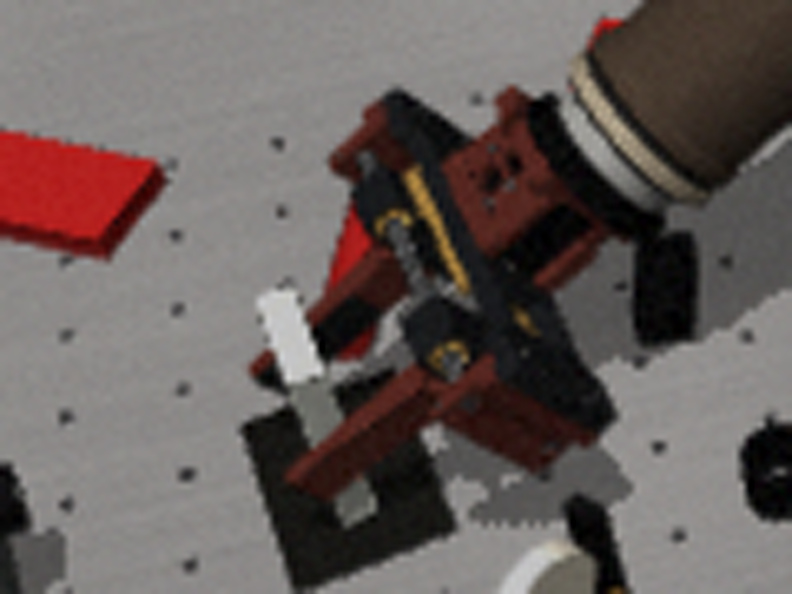

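Emit:
drive_tool(
  commands=[
    [4,0,-0.09,0.05,0,0,0],
    [4,0,-0.17,0.1,0,0,0],
    [4,0,-0.22,0.13,0,0,0],
    [4,0,-0.22,0.13,0,0,0],
  ],
)

```text
t: 6.02
tool_pos: [498.2, -279.6, 83.0]
ee_rot: [[0.984, 0.087, 0.153], [0.176, -0.491, -0.854], [0.001, 0.867, -0.498]]
wrist_force: [-1.3, 4.7, 6.4]
opening: 53.5
```

```bash
python3 - <<'E'
from mv import *
st()
E
```

```text
t 6.03 q [-11.4, 45.3, 13.1, 126.0, 91.2, 50.1, -79.5] p [498.2, -279.6, 83.0] F [-1.3, 4.7, 6.4] op 53.5
[[0.984, 0.087, 0.153], [0.176, -0.491, -0.854], [0.001, 0.867, -0.498]]
```

Emit:
drive_tool(
  commands=[
    [8.7,0,0,0,0,0,0],
    [8.7,0,0,0,0,0,0],
    [8.7,0,0,0,0,0,0],
    [8.7,0,0,0,0,0,0],
    [8.7,0,0,0,0,0,0],
  ],
)

```text
t: 6.65
tool_pos: [498.2, -279.6, 83.0]
ee_rot: [[0.984, 0.087, 0.153], [0.176, -0.49, -0.854], [0.001, 0.867, -0.498]]
wrist_force: [-0.7, 0.7, -0.5]
opening: 87.2
```

```bash
python3 - <<'E'
from mv import *
st()
im=snapshot("scene")[:,:,::-1].copy(); crop(im,90,180,210,270,6.6,"pics/sc5.png")
E
```

```text
t 6.65 q [-11.4, 45.3, 13.1, 126.0, 91.2, 50.1, -79.5] p [498.2, -279.6, 83.0] F [-0.7, 0.7, -0.5] op 87.2
[[0.984, 0.087, 0.153], [0.176, -0.49, -0.854], [0.001, 0.867, -0.498]]
```

View pics/sc5.png

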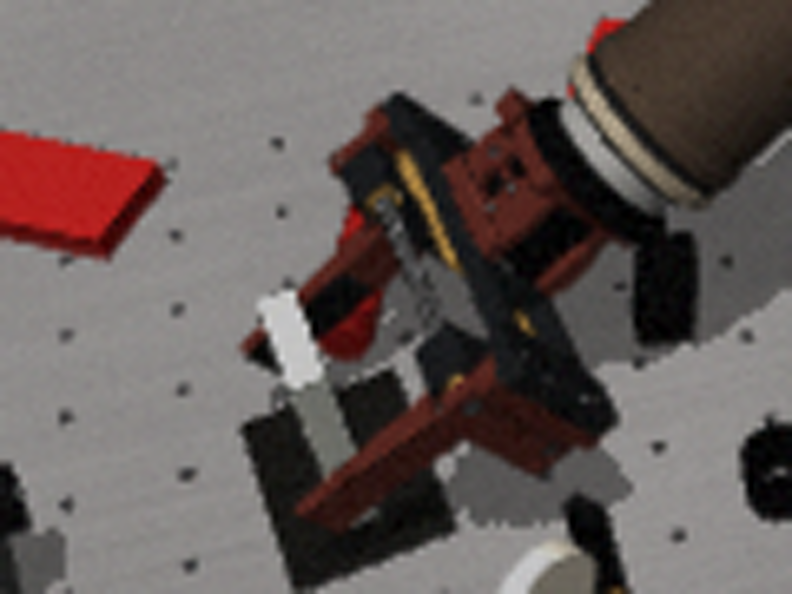

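```bash
python3 - <<'E'
from mv import *
p,M=pose(93.1,0,(596.3,71.3,230),61)
print(p,cmd(p,M))
o=arm.get_obs(); print(np.array(o["ee_rot"]).T@(np.array([480,-177,290])-o["tool_pos"])/10)
E
```

```text
[596.3  71.3 291. ] [15.84, 1.67, -38.81, 48.9, 43.2, -74.7]
[  0.02860638  12.75715717 -19.34462614]
```

Emit:
drive_tool(
  commands=[
    [8.7,0,0,-3,0,0,0],
    [8.7,0,0,-8,0,0,0],
    [8.7,0,0,-12,0,0,0],
    [8.7,0,0,-12,0,0,0],
  ],
)

```text
t: 7.2
tool_pos: [480.9, -174.6, 143.5]
ee_rot: [[0.984, 0.087, 0.157], [0.18, -0.492, -0.852], [0.003, 0.866, -0.5]]
wrist_force: [-0.2, -0.3, 0.1]
opening: 87.1
```

```bash
python3 - <<'E'
from mv import *
st()
im=snapshot("scene")[:,:,::-1].copy(); crop(im,90,180,210,270,6.6,"pics/sc6.png")
p,M=pose(93.1,0,(596.3,71.3,230),61)
print(p,cmd(p,M))
o=arm.get_obs(); print(np.array(o["ee_rot"]).T@(np.array([490,-150,270])-o["tool_pos"])/10)
E
```

```text
t 7.2 q [-21.5, 36.1, 8.7, 128.4, 75.3, 57.6, -71.1] p [480.9, -174.6, 143.5] F [-0.2, -0.3, 0.1] op 87.1
[[0.984, 0.087, 0.157], [0.18, -0.492, -0.852], [0.003, 0.866, -0.5]]
[596.3  71.3 291. ] [15.83, 1.66, -26.68, 49.0, 43.1, -74.7]
[ 1.43065378  9.78519975 -8.41295716]
```

View pics/sc6.png

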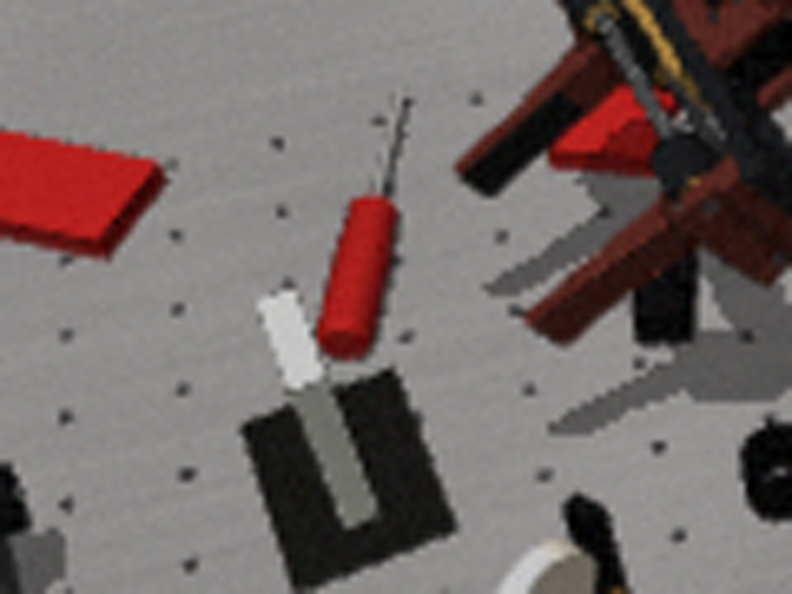

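```bash
python3 - <<'E'
from mv import *
c=lambda p:((p[0]+.5)/6.6-.5+90,(p[1]+.5)/6.6-.5+180)
print(plane("scene",c((291,341)),100))
L=[plane("scene",c(p),100) for p in ((258,300),(296,290),(325,378),(288,388))]; print(np.round(L,1))
q=[plane("scene",c(p),4)[:2] for p in ((243,427),(392,369),(457,527),(300,588))]; print(np.round(q,1),np.mean(q,0))
E
```

```text
[ 511.0125184 -332.9061003  100.       ]
[[ 484.1 -344.5  100. ]
 [ 483.4 -329.2  100. ]
 [ 535.1 -321.2  100. ]
 [ 535.7 -335.6  100. ]]
[[ 465.2 -374.7]
 [ 452.2 -308.5]
 [ 549.5 -290.1]
 [ 560.2 -356.1]] [ 506.77344996 -332.34488283]
```

Emit:
drive_tool(
  commands=[
    [7,0.7,4.9,-4.2,0,0,0],
    [7,1.4,9.8,-8.4,2,2,-3],
    [7,5,7,-14,10,10,-18],
    [7,10,4,-20,22,19,-34],
    [7,15.8,1.7,-26.7,49,43.1,-74.7],
    [7,15.8,1.7,-26.7,49,43.1,-74.7],
    [7,15.8,1.7,-26.7,49,43.1,-74.7],
    [7,15.8,1.7,-26.7,49,43.1,-74.7],
    [7,15.8,1.7,-26.7,49,43.1,-74.7],
    [7,15.8,1.7,-26.7,49,43.1,-74.7],
    [7,15.8,1.7,-26.7,49,43.1,-74.7],
    [7,15.8,1.7,-26.7,49,43.1,-74.7],
    [7,15.8,1.7,-26.7,49,43.1,-74.7],
    [7,15.8,1.7,-26.7,49,43.1,-74.7],
  ],
)

```text
t: 9.0
tool_pos: [595.6, 71.8, 291.3]
ee_rot: [[-0.055, 0.999, 0.0], [0.999, 0.055, -0.001], [-0.001, 0.0, -1.0]]
wrist_force: [-0.6, -0.1, 0.5]
opening: 70.0
```

```bash
python3 - <<'E'
from mv import *
st()
prm=P("wrist")
im=snapshot("wrist")[:,:,::-1].copy()
cv2.imwrite("pics/w7.png",cv2.resize(im,(800,600),interpolation=cv2.INTER_CUBIC))
for q in ((597.3,51.9,165),(595.3,89.5,165),(591.7,156.5,165),(589.5,194.5,165)): print(proj("wrist",q,prm)*1.5625)
im=snapshot("side")[:,:,::-1].copy()
cv2.imwrite("pics/s7.png",cv2.resize(im,(800,600),interpolation=cv2.INTER_CUBIC))
E
```

```text
t 9.0 q [2.8, 23.0, -19.2, 94.9, 8.3, 63.4, 74.4] p [595.6, 71.8, 291.3] F [-0.6, -0.1, 0.5] op 70.0
[[-0.055, 0.999, 0.0], [0.999, 0.055, -0.001], [-0.001, 0.0, -1.0]]
[362.53288622 330.98114722]
[442.29347038 331.1158961 ]
[576.49852899 329.99147394]
[642.40954005 328.53722623]
```

View pics/w7.png

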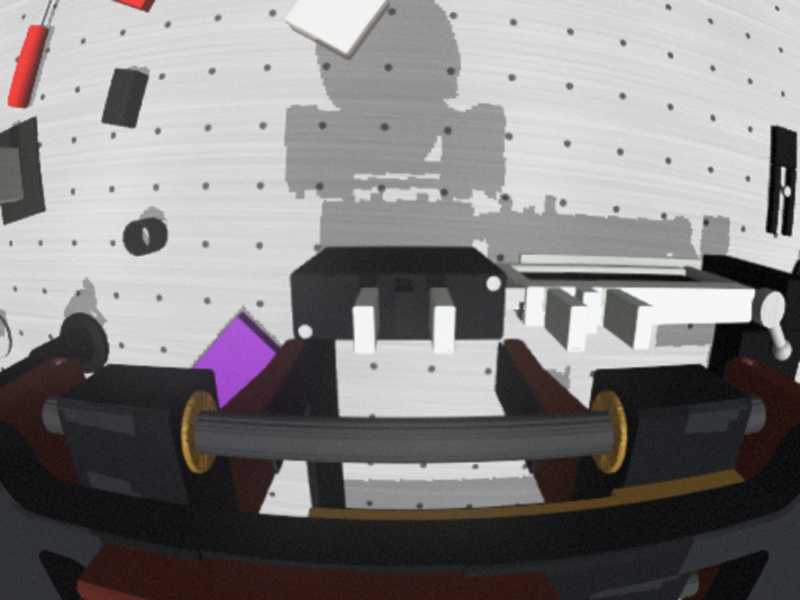

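View pics/s7.png

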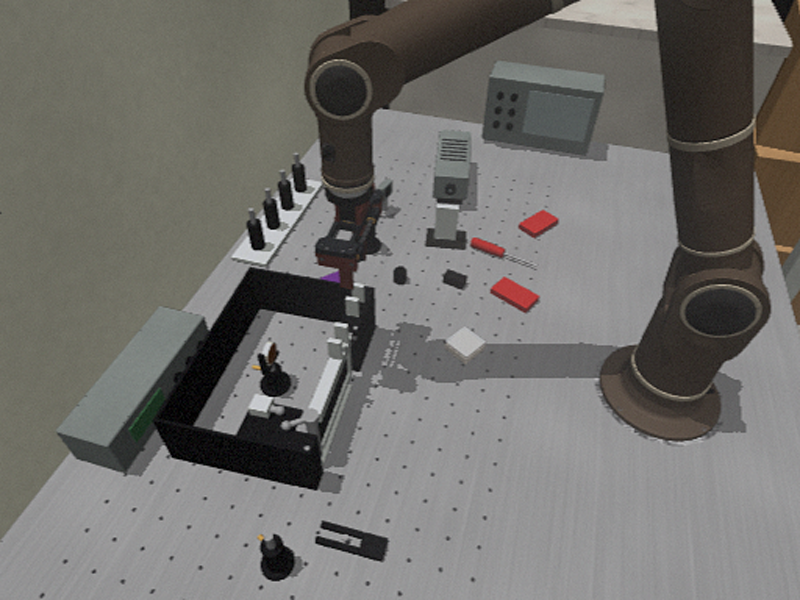

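Emit:
drive_tool(
  commands=[
    [6.5,0,0.05,4,0,0,0],
    [6.5,0,0.05,7,0,0,0],
    [6.5,0,0.05,8.6,0,0,0],
    [6.5,0,0.05,8.6,0,0,0],
    [2.5,0,0.05,8.6,0,0,0],
    [2.5,0,0.05,8.6,0,0,0],
    [2.5,0,0.05,8.6,0,0,0],
    [2.5,0,0.05,8.6,0,0,0],
    [2.5,0,0.05,8.6,0,0,0],
    [2.5,0,0.05,8.6,0,0,0],
  ],
)

```text
t: 10.35
tool_pos: [596.9, 71.6, 206.9]
ee_rot: [[-0.055, 0.998, 0.003], [0.998, 0.055, -0.0], [-0.001, 0.002, -1.0]]
wrist_force: [-0.9, -2.6, 8.0]
opening: 32.1
```

```bash
python3 - <<'E'
from mv import *
st()
im=snapshot("scene")[:,:,::-1].copy(); crop(im,240,120,400,240,5,"pics/sc8.png")
im=snapshot("wrist")[:,:,::-1].copy()
cv2.imwrite("pics/w8.png",cv2.resize(im,(800,600),interpolation=cv2.INTER_CUBIC))
E
```

```text
t 10.35 q [2.0, 28.0, -18.3, 99.8, 10.6, 53.8, 72.6] p [596.9, 71.6, 206.9] F [-0.9, -2.6, 8.0] op 32.1
[[-0.055, 0.998, 0.003], [0.998, 0.055, -0.0], [-0.001, 0.002, -1.0]]
```

View pics/sc8.png

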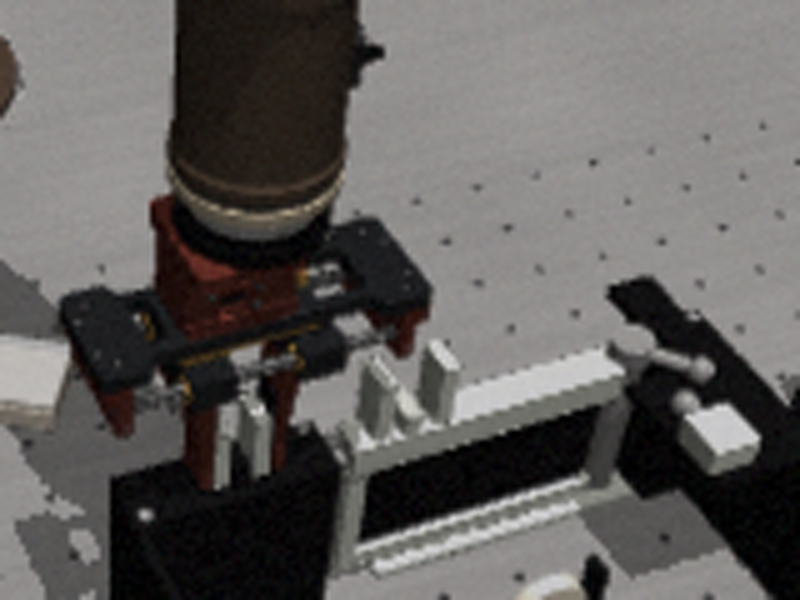

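View pics/w8.png

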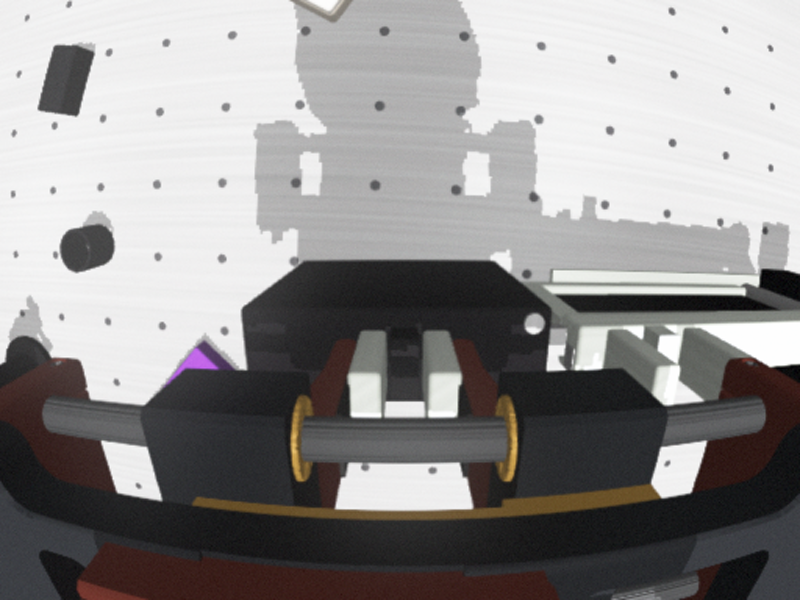

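Emit:
drive_tool(
  commands=[
    [6.5,0,0,0,0,0,0],
    [6.5,0,0,0,0,0,0],
    [6.5,0,0,-3,0,0,0],
    [6.5,0,0,-5.5,0,0,0],
    [6.5,0,0,-5.5,0,0,0],
    [6.5,5,0,-5.5,0,0,0],
    [6.5,10.4,0,-5.5,0,0,0],
    [6.5,10.4,0,-5.5,0,0,0],
    [6.5,10.4,0,-5.5,0,0,0],
  ],
)

```text
t: 11.58
tool_pos: [590.7, 175.0, 260.5]
ee_rot: [[-0.055, 0.998, 0.001], [0.998, 0.055, -0.002], [-0.002, 0.001, -1.0]]
wrist_force: [0.4, 0.2, -0.2]
opening: 65.1
```

```bash
python3 - <<'E'
from mv import *
st()
prm=P("wrist")
im=snapshot("wrist")[:,:,::-1].copy()
cv2.imwrite("pics/w9.png",cv2.resize(im,(800,600),interpolation=cv2.INTER_CUBIC))
for q in ((591.7,156.5,165),(589.5,194.5,165)): print(proj("wrist",q,prm)*1.5625)
p,M=pose(93.1,0,(591,176,146),61);print(p,cmd(p,M))
E
```

```text
t 11.57 q [-6.4, 26.3, -20.1, 94.5, 10.2, 60.9, 63.6] p [590.7, 175.0, 260.5] F [0.4, 0.2, -0.2] op 65.1
[[-0.055, 0.998, 0.001], [0.998, 0.055, -0.002], [-0.002, 0.001, -1.0]]
[359.88752647 351.82855535]
[453.0187071  351.63295155]
[591. 176. 207.] [0.2, 0.01, 5.38, 0.1, 0.1, -0.0]
```

View pics/w9.png

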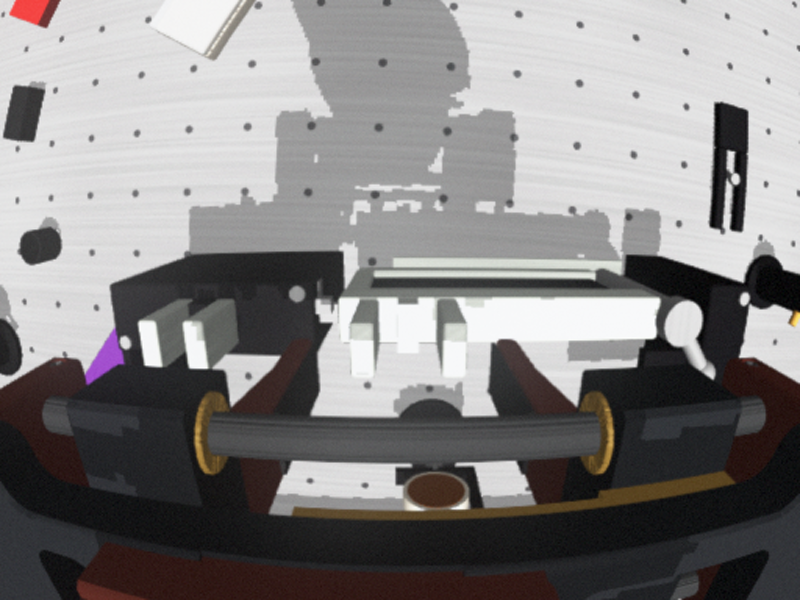

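Emit:
drive_tool(
  commands=[
    [6.5,0.2,0,3,0,0,0],
    [6.5,0.2,0,5,0,0,0],
    [6.5,0.2,0,5.2,0,0,0],
    [6.5,0.2,0,5.2,0,0,0],
    [2.5,0.2,0,5.2,0,0,0],
    [2.5,0.2,0,5.2,0,0,0],
    [2.5,0.2,0,5.2,0,0,0],
    [2.5,0.2,0,5.2,0,0,0],
    [2.5,0.2,0,5.2,0,0,0],
    [2.5,0.2,0,5.2,0,0,0],
  ],
)

```text
t: 12.88
tool_pos: [591.2, 176.9, 209.7]
ee_rot: [[-0.055, 0.999, 0.003], [0.999, 0.055, -0.001], [-0.001, 0.003, -1.0]]
wrist_force: [-0.8, 2.2, 6.4]
opening: 31.9
```

```bash
python3 - <<'E'
from mv import *
o=st()
im=snapshot("wrist")[:,:,::-1].copy()
cv2.imwrite("pics/w10.png",cv2.resize(im,(800,600),interpolation=cv2.INTER_CUBIC))
im=snapshot("scene")[:,:,::-1].copy(); crop(im,240,120,400,240,5,"pics/sc10.png")
E
```

```text
t 12.88 q [-7.1, 29.4, -19.6, 97.3, 11.7, 55.2, 62.2] p [591.2, 176.9, 209.7] F [-0.8, 2.2, 6.4] op 31.9
[[-0.055, 0.999, 0.003], [0.999, 0.055, -0.001], [-0.001, 0.003, -1.0]]
```

View pics/w10.png

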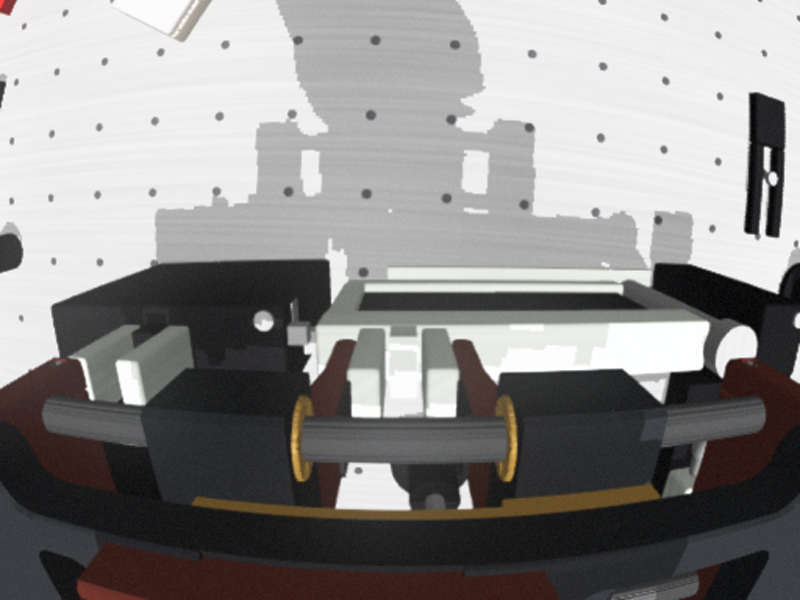

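View pics/sc10.png

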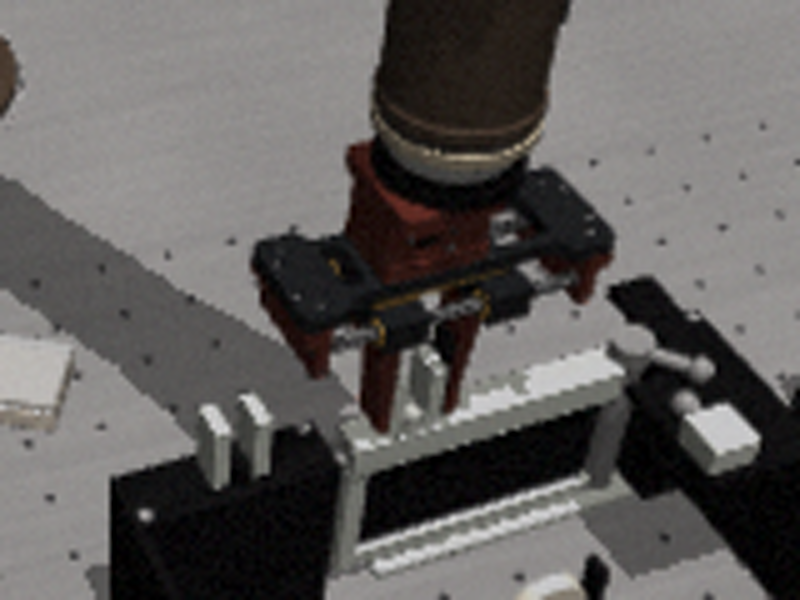

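```bash
python3 -c "
import math
for t in (3,7,11,15,20,25,30,35,40,45):print(t,round(15*(1-math.cos(math.radians(t))),2),round(-15*math.sin(math.radians(t)),2))"
```

```text
3 0.02 -0.79
7 0.11 -1.83
11 0.28 -2.86
15 0.51 -3.88
20 0.9 -5.13
25 1.41 -6.34
30 2.01 -7.5
35 2.71 -8.6
40 3.51 -9.64
45 4.39 -10.61
```

Emit:
drive_tool(
  commands=[
    [2.5,0.02,-0.79,0,0,0,3],
    [2.5,0.11,-1.83,0,0,0,7],
    [2.5,0.28,-2.86,0,0,0,11],
    [2.5,0.51,-3.88,0,0,0,15],
    [2.5,0.9,-5.13,0,0,0,20],
    [2.5,1.41,-6.34,0,0,0,25],
    [2.5,1.41,-6.34,0,0,0,25],
  ],
)

```text
t: 13.85
tool_pos: [527.0, 186.9, 209.7]
ee_rot: [[0.372, 0.928, 0.003], [0.928, -0.372, -0.002], [-0.001, 0.004, -1.0]]
wrist_force: [1.7, -2.5, 3.3]
opening: 31.7
```

```bash
python3 - <<'E'
from mv import *
o=st()
im=snapshot("scene")[:,:,::-1].copy(); crop(im,240,120,400,240,5,"pics/sc11.png")
E
```

```text
t 13.85 q [-12.9, 23.7, -15.0, 105.8, 7.9, 51.4, 36.5] p [527.0, 186.9, 209.7] F [1.7, -2.5, 3.3] op 31.7
[[0.372, 0.928, 0.003], [0.928, -0.372, -0.002], [-0.001, 0.004, -1.0]]
```

View pics/sc11.png

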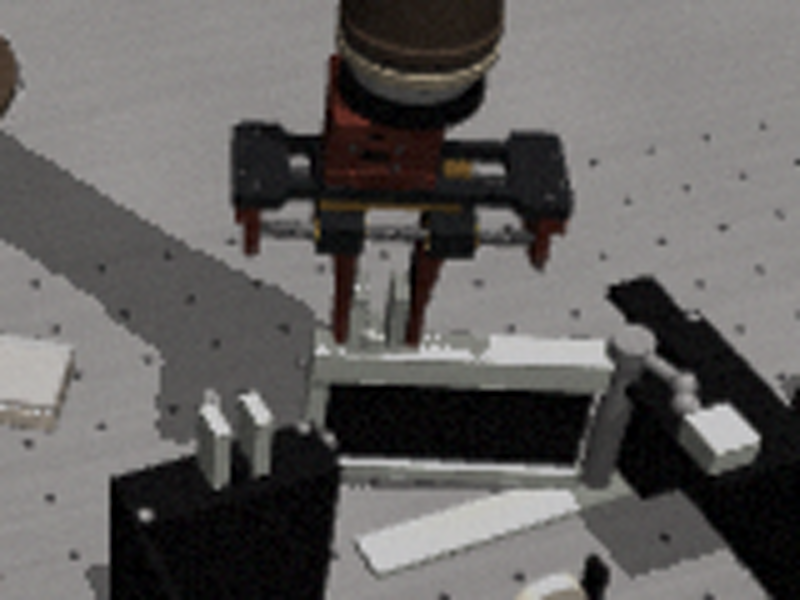

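```bash
python3 -c "
import math
for t in (4,9,14,19,24,29,34,39,44,49):print(t,round(15*(1-math.cos(math.radians(t))),2),round(-15*math.sin(math.radians(t)),2))"
```

```text
4 0.04 -1.05
9 0.18 -2.35
14 0.45 -3.63
19 0.82 -4.88
24 1.3 -6.1
29 1.88 -7.27
34 2.56 -8.39
39 3.34 -9.44
44 4.21 -10.42
49 5.16 -11.32
```

Emit:
drive_tool(
  commands=[
    [2.5,0.04,-1.05,0,0,0,4],
    [2.5,0.18,-2.35,0,0,0,9],
    [2.5,0.45,-3.63,0,0,0,14],
    [2.5,0.82,-4.88,0,0,0,19],
    [2.5,1.3,-6.1,0,0,0,24],
    [2.5,1.88,-7.27,0,0,0,29],
    [2.5,2.56,-8.39,0,0,0,34],
    [2.5,3.34,-9.44,0,0,0,39],
    [2.5,4.21,-10.42,0,0,0,44],
    [2.5,5.16,-11.32,0,0,0,49],
    [2.5,5.16,-11.32,0,0,0,49],
    [2.5,5.16,-11.32,0,0,0,49],
  ],
)

```text
t: 15.4
tool_pos: [440.6, 275.9, 209.6]
ee_rot: [[0.944, 0.331, 0.0], [0.331, -0.944, -0.004], [-0.001, 0.004, -1.0]]
wrist_force: [-7.0, -5.6, 12.9]
opening: 31.7
```

```bash
python3 - <<'E'
from mv import *
o=st()
M=np.array(o["ee_rot"]); print("gate deg",93.1-np.degrees(np.arctan2(M[1,0],M[0,0])), "catch rel hinge", np.array(o["tool_pos"])[:2]-[583,326.6])
for n in ("scene","side"):
    im=snapshot(n)[:,:,::-1].copy(); cv2.imwrite(f"pics/{n}12.png",cv2.resize(im,(800,600),interpolation=cv2.INTER_CUBIC))
E
```

```text
t 15.4 q [-31.5, 19.8, -7.4, 111.4, 3.6, 49.2, -21.5] p [440.6, 275.9, 209.6] F [-7.0, -5.6, 12.9] op 31.7
[[0.944, 0.331, 0.0], [0.331, -0.944, -0.004], [-0.001, 0.004, -1.0]]
gate deg 73.79536052520108 catch rel hinge [-142.4112584   -50.67849867]
```

View pics/scene12.png

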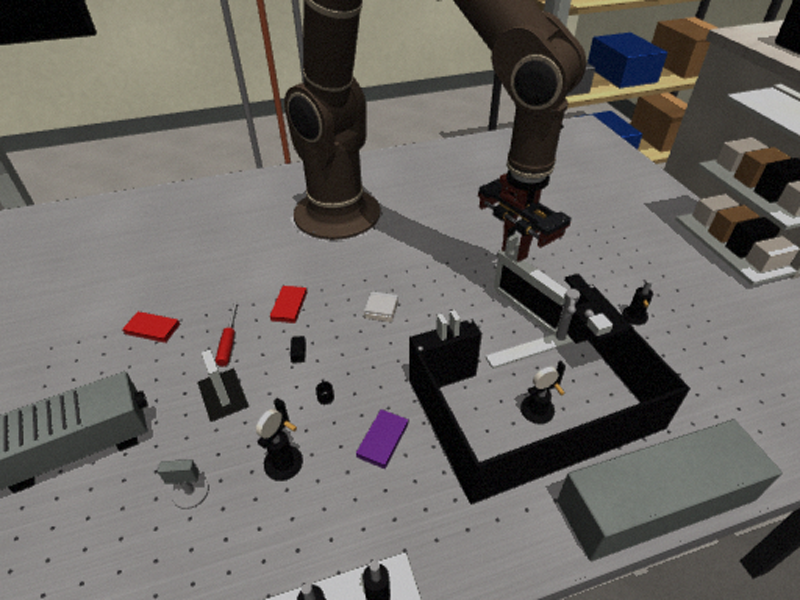

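View pics/side12.png

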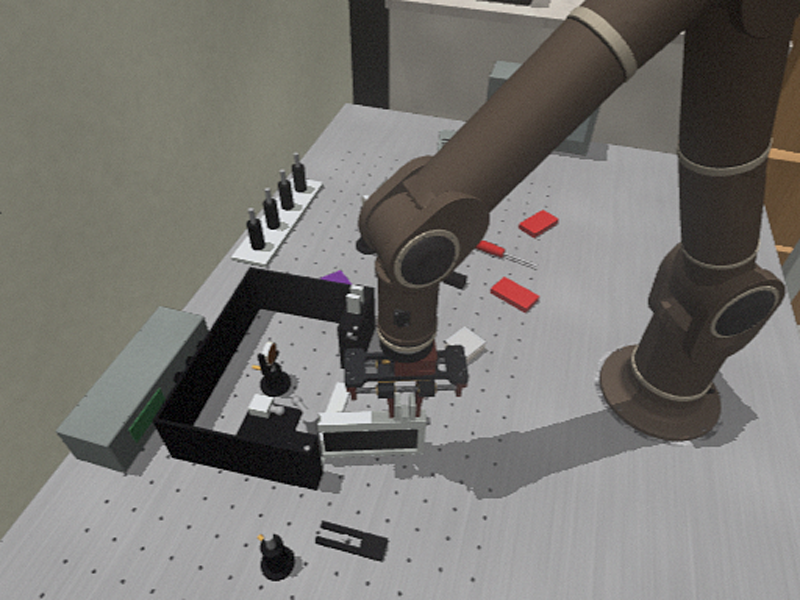

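Emit:
drive_tool(
  commands=[
    [2.5,0,0,0.15,0,0,0],
    [2.5,0,0,0.3,0,0,0],
    [2.5,0,0,0.4,0,0,0],
    [2.5,0,0,0.4,0,0,0],
  ],
)

```text
t: 16.0
tool_pos: [440.5, 276.1, 209.2]
ee_rot: [[0.943, 0.332, 0.0], [0.332, -0.943, -0.003], [-0.001, 0.003, -1.0]]
wrist_force: [-14.1, -7.7, 41.3]
opening: 31.8
```

```bash
python3 - <<'E'
from mv import *
o=st()
E
```

```text
t 16.0 q [-31.4, 19.8, -7.5, 111.4, 3.5, 49.1, -21.4] p [440.5, 276.1, 209.2] F [-14.1, -7.7, 41.3] op 31.8
[[0.943, 0.332, 0.0], [0.332, -0.943, -0.003], [-0.001, 0.003, -1.0]]
```

Emit:
drive_tool(
  commands=[
    [3.4,0,0,0,0,0,0],
    [3.4,0,0,0.1,0,0,0],
    [3.4,0,0,0.3,0,0,0],
    [3.4,0,0,0.3,0,0,0],
  ],
)

```text
t: 16.5
tool_pos: [440.6, 276.1, 206.5]
ee_rot: [[0.943, 0.333, -0.0], [0.333, -0.943, -0.003], [-0.001, 0.003, -1.0]]
wrist_force: [-4.1, -2.8, 11.6]
opening: 34.2
```

```bash
python3 - <<'E'
from mv import *
o=st()
im=snapshot("scene")[:,:,::-1].copy(); crop(im,290,100,410,190,6.6,"pics/sc14.png")
E
```

```text
t 16.5 q [-31.4, 20.0, -7.5, 111.5, 3.6, 48.8, -21.4] p [440.6, 276.1, 206.5] F [-4.1, -2.8, 11.6] op 34.2
[[0.943, 0.333, -0.0], [0.333, -0.943, -0.003], [-0.001, 0.003, -1.0]]
```

View pics/sc14.png

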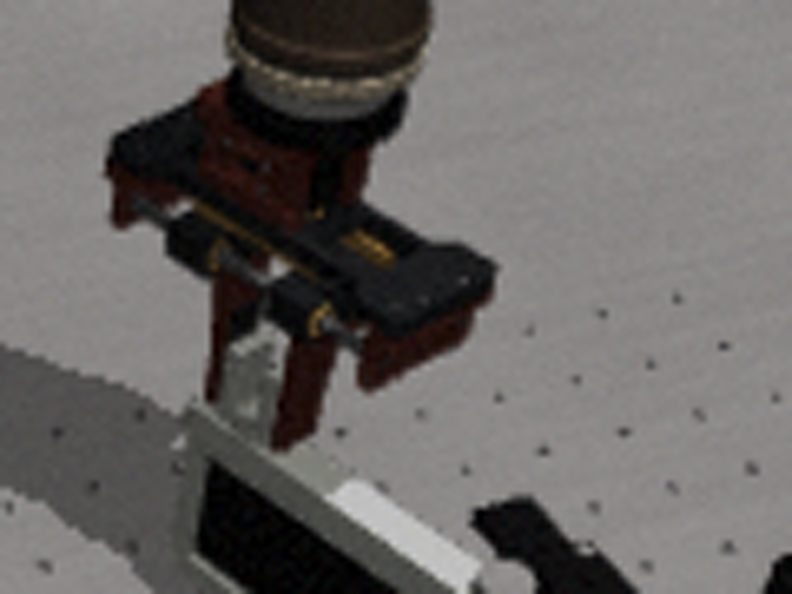

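Emit:
drive_tool(
  commands=[
    [3.4,0,0,0.2,0,0,0],
    [3.4,0,0,0.4,0,0,0],
    [3.4,0,0,0.6,0,0,0],
    [3.4,0,0,0.8,0,0,0],
    [3.4,0,0,0.8,0,0,0],
  ],
)

```text
t: 17.18
tool_pos: [440.5, 276.6, 200.2]
ee_rot: [[0.943, 0.334, -0.001], [0.334, -0.943, -0.003], [-0.001, 0.002, -1.0]]
wrist_force: [-9.0, -4.5, 23.7]
opening: 34.2
```

```bash
python3 - <<'E'
from mv import *
o=st()
im=snapshot("scene")[:,:,::-1].copy(); crop(im,290,100,410,190,6.6,"pics/sc15.png")
E
```

```text
t 17.18 q [-31.5, 20.5, -7.5, 111.8, 3.7, 48.0, -21.4] p [440.5, 276.6, 200.2] F [-9.0, -4.5, 23.7] op 34.2
[[0.943, 0.334, -0.001], [0.334, -0.943, -0.003], [-0.001, 0.002, -1.0]]
```

View pics/sc15.png

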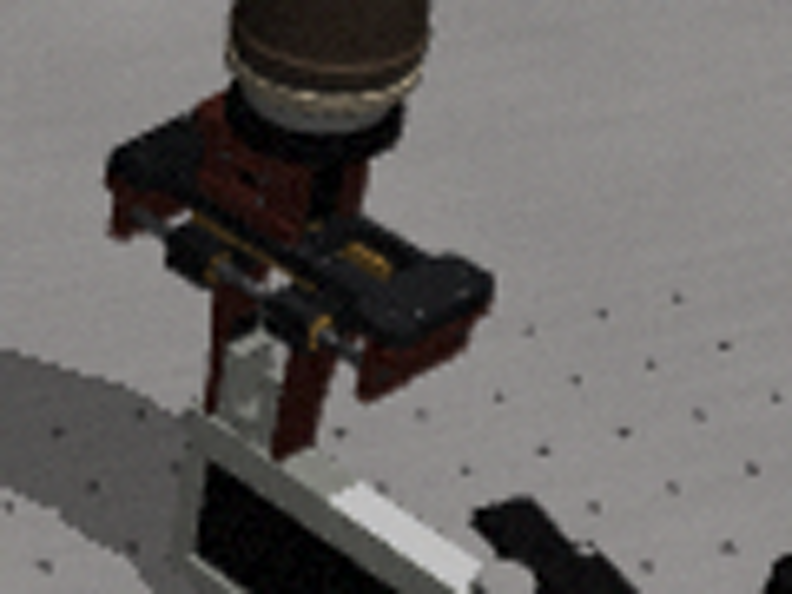

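Emit:
drive_tool(
  commands=[
    [3.4,0,0,0.2,0,0,0],
    [3.4,0,0,0.2,0,0,0],
    [2.5,0,0,0.2,0,0,0],
    [2.5,0,0,0.2,0,0,0],
    [2.5,0,0,0.2,0,0,0],
    [2.5,0,0,0.2,0,0,0],
    [2.5,0,0,0.2,0,0,0],
    [2.5,0,0,0.2,0,0,0],
  ],
)

```text
t: 18.23
tool_pos: [440.3, 276.8, 200.2]
ee_rot: [[0.942, 0.335, -0.001], [0.335, -0.942, -0.002], [-0.002, 0.002, -1.0]]
wrist_force: [-10.2, -5.0, 28.2]
opening: 32.0
```

```bash
python3 - <<'E'
from mv import *
o=st()
M=np.array(o["ee_rot"]); print("gate deg",93.1-np.degrees(np.arctan2(M[1,0],M[0,0])), np.round(o["joint_velocities"],2))
for n in ("scene","side"):
    im=snapshot(n)[:,:,::-1].copy(); cv2.imwrite(f"pics/{n}16.png",cv2.resize(im,(800,600),interpolation=cv2.INTER_CUBIC))
    if n=="scene": crop(im,90,180,210,270,6.6,"pics/sc16.png")
st()
E
```

```text
t 18.23 q [-31.5, 20.5, -7.5, 111.8, 3.6, 48.0, -21.4] p [440.3, 276.8, 200.2] F [-10.2, -5.0, 28.2] op 32.0
[[0.942, 0.335, -0.001], [0.335, -0.942, -0.002], [-0.002, 0.002, -1.0]]
gate deg 73.5255131871926 [ 0.01  0.01 -0.01  0.03 -0.04  0.06  0.  ]
t 18.32 q [-31.5, 20.5, -7.5, 111.8, 3.6, 48.0, -21.4] p [440.3, 276.8, 200.2] F [-10.1, -6.3, 29.6] op 31.7
[[0.942, 0.335, -0.001], [0.335, -0.942, -0.002], [-0.002, 0.002, -1.0]]
```

View pics/scene16.png

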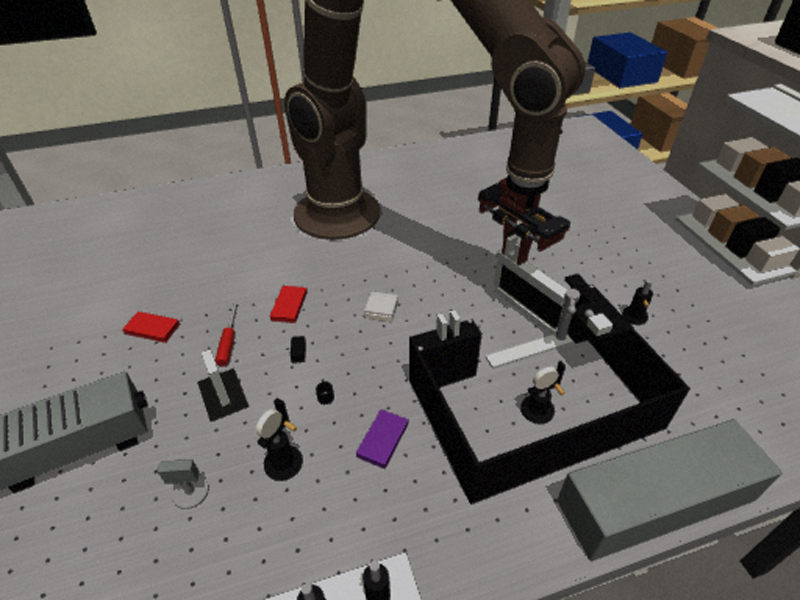

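View pics/side16.png

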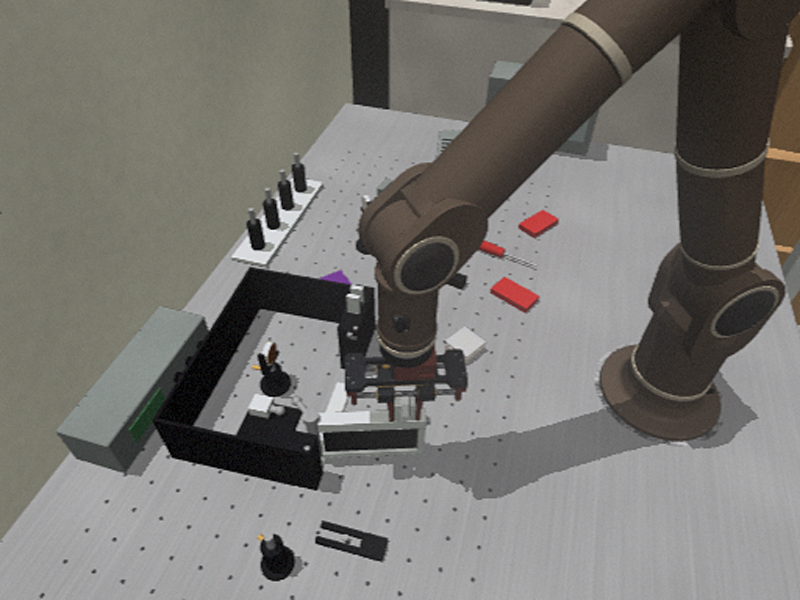

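View pics/sc16.png

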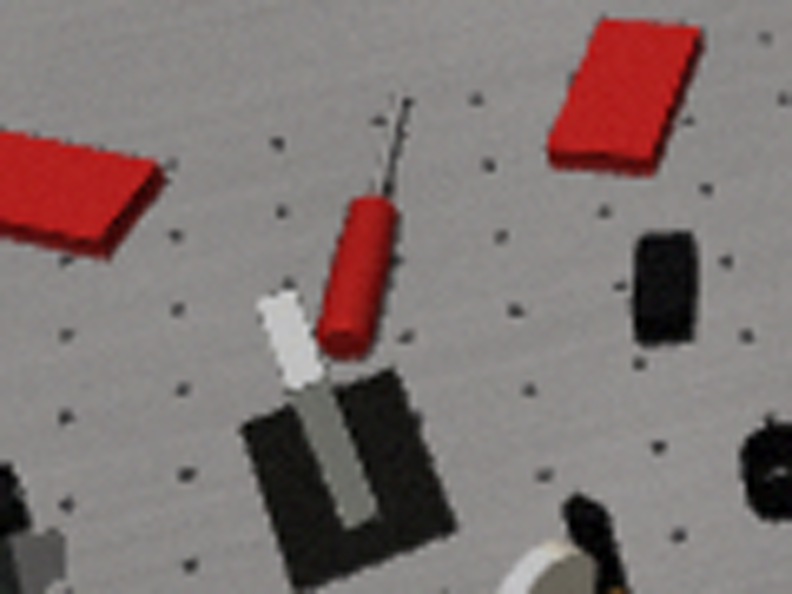

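```bash
python3 - <<'E'
from bench import arm
print(arm.sign_off(), arm.get_obs()["t"])
E
```

```text
the job is handed in; nothing more can be done
the job is handed in; nothing more can be done
```

All the steps were done in order and the job was handed in at about 18.3 s of the 61 s allowed; the hand-in gives no verdict.

- **Block:** It stands let go on the pad. Its top centre measured (511, -333) mm against the pad centre at (507, -332), about 4 mm off. Its broad face is square to the beam within a few degrees, and the last picture shows it unchanged.
- **Catches:** I squeezed the post's catch, and the pictures show its tabs staying in. I then squeezed the gate's catch. Both times the fingers read about 32 mm, below the 34 mm given for fully squeezed tabs; I put the difference down to give in the pads.
- **Gate:** I swung it along its arc to about 73.5 degrees (1.28 rad), judged from the tool's angle, since the gate's own angle cannot be read. It was at rest when I handed in. The fingers still grip its tabs and also press on its top edge, with about 29 N upward at the wrist.
- **Other loose things:** None shows any visible movement in the last scene and side pictures. I compared these by eye and did not measure them; in the side view the arm hides part of the table.

One check disagreed slightly: the two fixed cameras differed by 2–3 mm on the block and the tabs. I averaged them and corrected with the wrist camera for the block.

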